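# Find the bottle-warmer key that still snaps and stand the bottle on its plate

## Task

Only one of the three push keys on the bottle warmer still works: gently press them in turn, letting go of any that stays soft, until you feel one snap over and it stays down by itself. Then take the square bottle lying beside the warmer and set it down upright, ball stopper up, in the middle of the steel plate behind that key, without dropping it and leaving the beaker, the tube rack and the grey box where they are.

Things in the scene. Friction and masses are not known exactly. Their poses are not given: they have to be found in the camera images.
- warmer: bottle warmer, a fixed cream box 205 (its x) x 370 (its y) and 50 mm high; origin at the centre of its underside on the bench; its x axis points from the key row to the plate row (away from the robot), its y axis to the robot's left. On top are three places 120 mm apart along y (left = +y, mid, right = -y), each with a push key near the robot's side and a square steel plate behind it.
- left_key_top (a point): centre of the top face of the left push key, a round black cap 38 mm across standing 20 mm above the deck (top 70 mm above the bench) when up; 60 mm in front of the warmer's centre, 120 along its y. It moves with the key; press straight down.
- key_left (a joint): depth of the left key in m: 0 up, about 0.012 to 0.013 down on a rubber stop. All three look alike; which one is good changes from run to run. The good key resists with up to about 8 N near 4 mm, then gives way; past 10 mm it pulls itself to the stop and stays down; a worn key yields only 1 to 3 N all the way to its stop and springs back up. No key may be pushed with more than 30 N.
- left_plate (a point): centre of the top of the left steel plate, 84 x 84 mm, top 55 mm above the bench; 102 mm behind the left key (42 mm beyond the warmer's centre), axes as the warmer.
- mid_key_top (a point): centre of the top face of the mid push key, a round black cap 38 mm across standing 20 mm above the deck (top 70 mm above the bench) when up; 60 mm in front of the warmer's centre, 0 along its y. It moves with the key; press straight down.
- key_mid (a joint): depth of the mid key in m: 0 up, about 0.012 to 0.013 down on a rubber stop. All three look alike; which one is good changes from run to run. The good key resists with up to about 8 N near 4 mm, then gives way; past 10 mm it pulls itself to the stop and stays down; a worn key yields only 1 to 3 N all the way to its stop and springs back up. No key may be pushed with more than 30 N.
- mid_plate (a point): centre of the top of the mid steel plate, 84 x 84 mm, top 55 mm above the bench; 102 mm behind the mid key (42 mm beyond the warmer's centre), axes as the warmer.
- right_key_top (a point): centre of the top face of the right push key, a round black cap 38 mm across standing 20 mm above the deck (top 70 mm above the bench) when up; 60 mm in front of the warmer's centre, -120 along its y. It moves with the key; press straight down.
- key_right (a joint): depth of the right key in m: 0 up, about 0.012 to 0.013 down on a rubber stop. All three look alike; which one is good changes from run to run. The good key resists with up to about 8 N near 4 mm, then gives way; past 10 mm it pulls itself to the stop and stays down; a worn key yields only 1 to 3 N all the way to its stop and springs back up. No key may be pushed with more than 30 N.
- right_plate (a point): centre of the top of the right steel plate, 84 x 84 mm, top 55 mm above the bench; 102 mm behind the right key (42 mm beyond the warmer's centre), axes as the warmer.
- bottle_center (a point): centre of the white square bottle with a grey ball stopper, 150 mm in all, 0.25 to 0.42 kg: body 46 x 46 mm, 104 long, then shoulder, 24 mm neck and ball. It starts lying on a flat side on the bench, left or right of the warmer. Its x axis runs from foot to ball (up when it stands); foot face at x = -75 mm, flat flanks to +29, end of the ball at +75.
- bottle_ball (a point): centre of the ball stopper (32 mm across), 59 mm along x from bottle_center, 134 mm from the foot face, 23 mm above the bench while lying; axes as bottle_center. Pinched lightly (about 20 N) by the ball the bottle can turn in the fingers; gripped on its flat flanks it cannot.
- bottle_foot (a point): centre of the bottle's square foot face; axes as bottle_center.
- tip_box: bystander: closed box, 122 x 87 x 72 tall mm; origin at the centre of its underside. Leave it alone.
- beaker: bystander: open glass beaker, 72 across, 90 tall mm; origin at the centre of its underside. Leave it alone.
- tube_rack: bystander: white rack with capped tubes, 60 x 120, 83 tall mm; origin at the centre of its underside. Leave it alone.
Not all that is in view belongs to the job. Leave any purple look-alike of the part that bears bottle_center alone.

How it is judged:
By the outcome, as a careful person would: the job done as asked, in the order asked, and still so for the second after the job is handed in, with the robot touching nothing.
It also fails if it takes over 72 s, if anything falls off the work surface, if the arm or the gripper's body presses on something with over 40 N, if the wrist force passes 120 N, or if a joint passes its speed limit or range.

## Robot

A 6-joint arm with a two-finger parallel gripper is mounted at the origin on the work surface. World frame = base frame: x ahead of the robot, y to its left, z up, the work surface at z = 0. Lengths are in m, angles in rad, forces in N, time in s.
With the tool pointing down it reaches from about 0.325 to 0.85 m from the base axis. Payload 4.4 kg.
Tool frame: the origin (TCP) lies between the finger pads; the fingertips stand 19 mm ahead of it and the grasp point (between the pads) is the TCP (bot.tip_extent is the z of the fingertips in the tool frame, in m); z points along the fingers, x is the direction in which the jaws open and shut, and the axes are right-handed (so a half turn about z gives the same grasp; the last joint's range is limited). The gripper opens to 94 mm and grips with 3 to 60 N. Pads are 16 mm wide; open, the fingers measure 119 mm over their backs; the gripper's body (75 mm by 177 mm) begins 78 mm behind the grasp point.
Start: joints at [1.198, 0.207, 1.542, -0, 1.393, -0.15], TCP at [0.127, 0.561, 0.224] pointing down, gripper open.
Joint ranges: [-2.73, 2.73], [-0.86, 2.22], [0.23, 2.46], [-1.11, 4.25], [0.08, 2.63], [-2.82, 2.82]. Speed limits (rad/s): [2.79, 2.79, 3.14, 3.14, 3.14, 3.14].

## Interface

Orientations are given as a unit quaternion [x, y, z, w].
In Python, from rig import bot gives the robot as it stands. The module is installed in compiled form; this text tells all that it offers.
- The arm moves only by the tool carry_out, never from a script. Its argument "moves" is one flat list of numbers, 5 for each row, row after row: the shift along the tool's x, y, z in m, then the turn about the tool's z in rad, then the opening, from 0 (shut) to 1 (fully open). A call has 1 to 12 rows; each row shifts and turns the commanded pose from where the row before left it, along the tool's axes as they then stand; what a row does not reach is not made up. A row lasts 1/12 s, in which the tool goes at most 41.7 mm and 7.16 degrees, less where a joint would pass 70% of its speed; a pose out of reach is approached as far as the arm can. A call with a gripper value outside its range is refused whole. The fingers move at their own pace and stop on an object; "grip_force" is the grip in N (left out, the last holds). Time passes only in rows, so rows that do not move let the fingers close. It gives the time, the measured TCP pose, the force and the opening at its end, in the units of the state.
- bot.observe(): the state, without advancing time (a new reading comes with each control period).
- bot.snapshot(name): name is "side" or "top"; returns (picture, depth): 480x640x3 uint8, red, green, blue; 480x640 float32, m along the optical axis (not along the pixel's ray), 0 where there is no reading.
- bot.get_calibration(name): a dict with "fx", "fy", "cx", "cy" (pixels), "origin" and "orientation" of the camera in the world. Camera axes: x right, y up, looking along -z (the intrinsics and any distortion apply to the point x, -y, -z); pixel columns grow to the right and rows downward; lengths in m; the calibration is good to about 2 mm. A picture is of the moment at which its call begins. get_calibration takes no time and is no camera call.
- bot.close_job(): hands the job in, once; it reports no verdict.
The state is a dict: "time_s": time; "joint_positions": joint angles; "dq": joint speeds; "joint_torque": joint torques, N m; "tcp_pos": TCP position; "tool_rot": TCP orientation; "ft_force": force on the tool from outside, world axes, zero at the start; "ft_torque": the same for the moment, N m; "width": opening from 0.0 (shut) to 1.0 (fully open).
Only numpy, scipy, OpenCV 4.12 (cv2) and the standard library are available. Lean on these libraries where they do the work, as an engineer would, in place of code of your own. Each camera call takes 0.05 s, during which the arm holds its last target.

## Working session

There is one attempt and no reset: what is moved stays moved. The work goes in short steps, Python scripts to look and compute and a tool call to move; the robot and the scene stay as the last step left them, time stands still between calls to the robot, and variables do not carry over. Pictures are saved under pics/ and viewed, and the job is handed in when it is done.

Besides the shell and the picture viewer there is one more tool, called after "Call:" by a JSON object that holds its "name" and its "arguments", one argument or row to a line. carry_out: Moves the arm, as the interface text tells. Its arguments: {"type":"object","properties":{"moves":{"type":"array","items":{"type":"number"}},"grip_force":{"type":"number"}},"required":["moves"]}

```bash
mkdir -p pics; python3 - <<'E'
from rig import bot
import cv2,numpy as np
s=bot.observe(); print(s)
for n in("side","top"):
    p,d=bot.snapshot(n); cv2.imwrite(f"pics/{n}0.png",p[:,:,::-1]); np.save(f"pics/{n}0.npy",d); print(n,bot.get_calibration(n),(d>0).mean())
print(bot.tip_extent)
E
```

```text
{'time_s': 0.0, 'joint_positions': array([ 1.19750346e+00,  2.07424181e-01,  1.54291922e+00, -2.73640397e-05,
        1.39348057e+00, -1.50493353e-01]), 'dq': array([ 4.08730521e-05, -2.19509762e-04, -1.97811029e-03,  7.98713230e-04,
        1.43885745e-03, -6.12294588e-04]), 'joint_torque': array([-2.09147488e-04, -3.70861781e+01, -2.81427687e+01,  6.98321848e-02,
        3.58973758e-02, -1.55736961e-04]), 'tcp_pos': array([0.12679229, 0.56007909, 0.22330486]), 'tool_rot': array([ 7.81330451e-01,  6.24116561e-01, -9.59509383e-04,  5.69400067e-04]), 'ft_force': array([ 0.29124308, -0.24214769, -0.18766498]), 'ft_torque': array([-0.03720086, -0.01119671, -0.01753491]), 'width': 0.9993537625578446}
side {'fx': 482.57877607899684, 'fy': 482.57877607899684, 'cx': 321.75492321645856, 'cy': 243.60747708538057, 'origin': array([ 0.07725791, -0.4947991 ,  0.77645478]), 'orientation': array([ 0.32344926, -0.11683118, -0.32724681,  0.88013668])} 0.9958528645833333
top {'fx': 571.8505799969296, 'fy': 571.8505799969296, 'cx': 322.3980273235792, 'cy': 238.96353678582906, 'origin': array([ 0.25547223, -0.05844332,  1.42081505]), 'orientation': array([-0.05202246,  0.04538458,  0.71534999, -0.69534761])} 0.9958561197916667
0.019
```

View pics/side0.png

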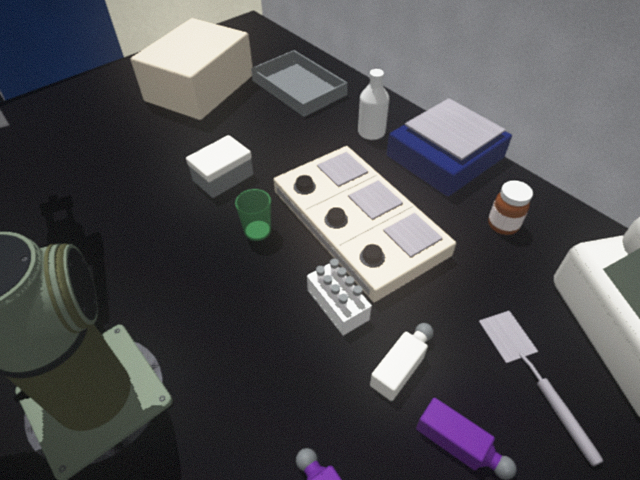

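View pics/top0.png

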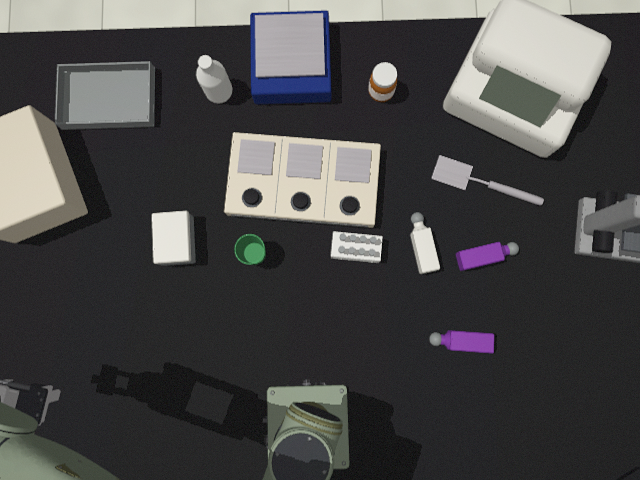

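The side view shows the keys at about (304,184), (336,217) and (372,255), the beaker at (254,215), the rack at (338,297), and the white bottle body at (400,365) with its ball at (424,331). In the top view the keys are at (252,197), (300,201) and (349,205), and the bottle at (424,243). Next I'll enlarge these areas.

```bash
cat > h.py <<'E'
import numpy as np,cv2
from scipy.spatial.transform import Rotation as R
from rig import bot
def ray(n,u,v):
    c=bot.get_calibration(n); r=R.from_quat(c["orientation"])
    d=r.apply([(u-c["cx"])/c["fx"],-(v-c["cy"])/c["fy"],-1.0]); return np.array(c["origin"]),d
def atz(n,u,v,z):
    o,d=ray(n,u,v); return o+d*(z-o[2])/d[2]
def dep(n,D,u,v):
    o,d=ray(n,u,v); w=D[int(v)-1:int(v)+2,int(u)-1:int(u)+2]; return o+d*np.median(w)
def tri(a,b):
    o1,d1=ray("top",*a); o2,d2=ray("side",*b)
    t=np.linalg.lstsq(np.c_[d1,-d2],o2-o1,rcond=None)[0]
    p,q=o1+t[0]*d1,o2+t[1]*d2; return (p+q)/2,np.linalg.norm(p-q)
def cloud(n,D):
    v,u=np.mgrid[0:480,0:640]; c=bot.get_calibration(n); r=R.from_quat(c["orientation"])
    P=np.stack([(u-c["cx"])/c["fx"]*D,-(v-c["cy"])/c["fy"]*D,-D],-1)
    return r.apply(P.reshape(-1,3)).reshape(480,640,3)+c["origin"]
def proj(n,p):
    c=bot.get_calibration(n); q=R.from_quat(c["orientation"]).inv().apply(np.array(p)-c["origin"])
    return c["cx"]+c["fx"]*q[0]/-q[2], c["cy"]+c["fy"]*q[1]/q[2]
def crop(n,img,x0,y0,w,h,k,name):
    cv2.imwrite(name,cv2.resize(img[y0:y0+h,x0:x0+w,::-1],None,fx=k,fy=k,interpolation=cv2.INTER_CUBIC))
E
python3 - <<'E'
from h import *
for n,(x,y,w,h) in {"top":(220,120,225,165),"side":(265,140,200,265)}.items():
    im=cv2.imread(f"pics/{n}0.png")[:,:,::-1]; k=3.5 if n=="top" else 2.2
    crop(n,im,x,y,w,h,k,f"pics/{n}0c.png")
Dt=np.load("pics/top0.npy");Ds=np.load("pics/side0.npy")
for a,b in [((252,197),(304,184)),((300,201),(336,217)),((349,205),(372,255)),((256,158),(343,167)),((305,161),(376,198)),((353,164),(413,234)),((417,218),(424,331))]:
    print(tri(a,b),dep("top",Dt,*a),dep("side",Ds,*b))
for n,D in(("top",Dt),("side",Ds)):
    P=cloud(n,D); z=P[...,2]
    for lab,x0,y0,w,h in [("top",100,100,300,200)] if n=="top" else []:
        pass
    print(n, np.median(P[300:330,180:260,2]) if n=="top" else np.median(P[330:400,210:280,2]))
E
```

```text
(array([0.55106442, 0.12053006, 0.06069103]), np.float64(0.0026401624856707455)) [0.54993    0.11849527 0.0711843 ] [0.54389711 0.11332998 0.06969309]
(array([0.5389901 , 0.00386869, 0.05786642]), np.float64(0.0010036276716242425)) [0.53680646 0.00302557 0.07040246] [ 0.53105195 -0.00399465  0.06951639]
(array([ 0.52583049, -0.11470914,  0.05588073]), np.float64(0.0013184449937293885)) [ 0.52360293 -0.11452117  0.06984537] [ 0.51665043 -0.12167604  0.06969057]
(array([0.65098844, 0.10843862, 0.05941758]), np.float64(0.0026329388925646524)) [0.65097598 0.10963746 0.05559772] [0.65626717 0.11210867 0.05436632]
(array([ 0.63869546, -0.0108583 ,  0.05873827]), np.float64(0.0002143334715117301)) [ 0.6399124  -0.01078248  0.05472896] [ 0.64176759 -0.00807336  0.05468349]
(array([ 0.62865688, -0.12784953,  0.05155964]), np.float64(0.0023100646073568707)) [ 0.62895015 -0.12848314  0.05385624] [ 0.62636906 -0.12807417  0.05318793]
(array([ 0.49366551, -0.28225508,  0.02536744]), np.float64(0.0027371838365738746)) [ 0.49258747 -0.28115917  0.03786857] [ 0.48605986 -0.28477584  0.03698206]
top -9.938845629320348e-05
side -0.0003054309982286063
```

View pics/top0c.png

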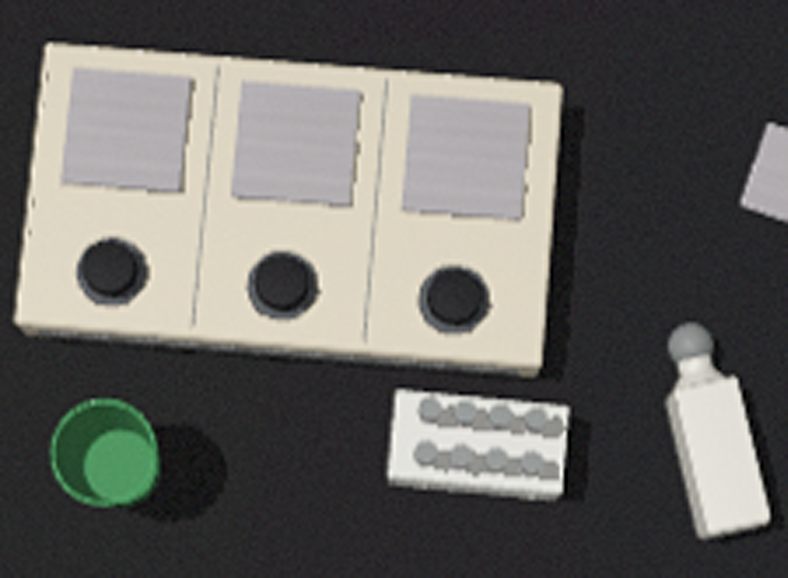

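View pics/side0c.png

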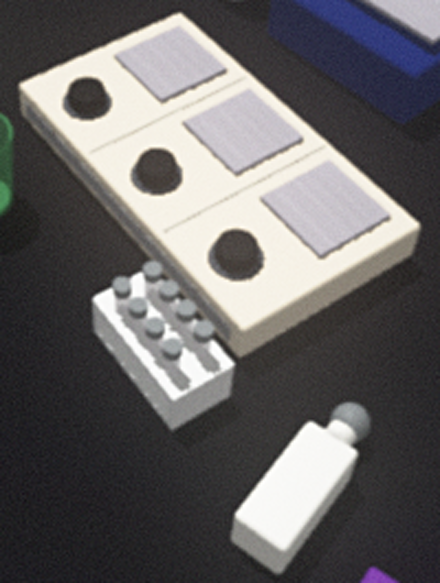

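```bash
python3 - <<'E'
from h import *
for n in("top","side"):
    D=np.load(f"pics/{n}0.npy"); P=cloud(n,D).reshape(-1,3)
    def reg(x0,x1,y0,y1,z0,z1): 
        m=(P[:,0]>x0)&(P[:,0]<x1)&(P[:,1]>y0)&(P[:,1]<y1)&(P[:,2]>z0)&(P[:,2]<z1); return P[m]
    Q=reg(.45,.75,-.25,.25,.045,.06); 
    r=cv2.minAreaRect((Q[:,:2]*1000).astype(np.float32)); print(n,"warmer",r,np.median(Q[:,2]))
    for x,y in((.55,.119),(.537,.003),(.523,-.115)):
        K=reg(x-.035,x+.035,y-.035,y+.035,.066,.075); print("key",cv2.minEnclosingCircle((K[:,:2]*1000).astype(np.float32)),np.median(K,axis=0),len(K))
    B=reg(.35,.55,-.36,-.22,.04,.055); r=cv2.minAreaRect((B[:,:2]*1000).astype(np.float32)); print("bottle top",r,np.median(B[:,2]))
    B2=reg(.35,.55,-.36,-.22,.008,.055); r=cv2.minAreaRect((B2[:,:2]*1000).astype(np.float32)); print("bottle all",r)
    rk=reg(.40,.5,-.22,-.05,.03,.1); print("rack",cv2.minAreaRect((rk[:,:2]*1000).astype(np.float32)),rk.max(0))
    bk=reg(.38,.52,.05,.18,.03,.1); print("beaker",bk.min(0),bk.max(0))
E
```

```text
top warmer ((573.6253662109375, -1.8559417724609375), (376.1228332519531, 269.0075378417969), 85.44820404052734) 0.051308249705843245
key ((554.6568603515625, 121.43802642822266), 19.209623336791992) [0.55438367 0.12289203 0.06989155] 165
key ((540.6362915039062, 3.314659357070923), 18.82985496520996) [0.53996053 0.00308563 0.07023894] 166
key ((527.2396240234375, -116.43888092041016), 18.750720977783203) [ 0.52660791 -0.11698234  0.06962078] 166
bottle top ((431.33734130859375, -294.1556396484375), (137.3875732421875, 47.60794448852539), 10.80945873260498) 0.045845768936009
bottle all ((443.6806945800781, -302.7227783203125), (167.1476287841797, 111.55621337890625), 0.10416791588068008)
rack ((449.99884033203125, -121.73748779296875), (141.9351043701172, 99.83892822265625), 89.93157958984375) [ 0.49999399 -0.05081897  0.09046869]
beaker [0.38842858 0.05052863 0.03012221] [0.51995378 0.17798786 0.09717182]
side warmer ((568.8198852539062, 1.7923736572265625), (371.7172546386719, 265.6431579589844), 83.54712677001953) 0.0502267832030075
key ((551.358154296875, 124.31449890136719), 19.584938049316406) [0.55047394 0.12314921 0.06913608] 165
key ((537.404296875, 5.3442769050598145), 19.729278564453125) [0.53683369 0.00424028 0.06931936] 203
key ((524.6851196289062, -114.64395141601562), 19.12847900390625) [ 0.52400848 -0.11501365  0.06899709] 241
bottle top ((424.3393249511719, -293.6430969238281), (130.9635467529297, 46.3696403503418), 10.423956871032715) 0.04495719974667434
bottle all ((432.11944580078125, -292.2118225097656), (147.2283477783203, 46.3696403503418), 10.423956871032715)
rack ((450.0046081542969, -120.61236572265625), (99.95670318603516, 141.02784729003906), 0.017396653071045876) [ 0.49999983 -0.05008691  0.08592431]
beaker [0.3851346  0.05031833 0.0300537 ] [0.51977645 0.17921024 0.09281687]
```

Keys from depth, averaging both views: left (.553,.123), mid (.539,.004), right (.526,-.1155). Tops are at z≈.070, spacing is 240 mm overall and yaw is about -6.5°, all as expected. The bottle axis is at about +10.6°, centre about (.434,-.292), lying top at .045. I'll go to the left key first with the fingers shut.

Call:
{"name": "carry_out", "arguments": {
  "moves": [-0.0166,0.0256,0,0,0,-0.0166,0.0256,0,0,0,-0.0166,0.0256,0,0,0,-0.0166,0.0256,0,0,0,-0.0166,0.0256,0,0,0,-0.0166,0.0256,0,0,0,-0.0166,0.0256,0,0,0,-0.0166,0.0256,0,0,0,-0.0166,0.0256,0,0,0,-0.0166,0.0256,0,0,0,-0.0166,0.0256,0,0,0,-0.0166,0.0256,0,0,0],
  "grip_force": 20
}}

```text
time_s: 1.1
tcp_pos: [0.3831, 0.2973, 0.2241]
tool_rot: [0.781, 0.624, -0.0, -0.0]
ft_force: [-0.1, 0.2, -0.5]
width: 0.183
```

Call:
{"name": "carry_out", "arguments": {
  "moves": [-0.0166,0.0256,0,0,0,-0.0166,0.0256,0,0,0,-0.0166,0.0256,0,0,0,-0.0166,0.0256,0,0,0,-0.0166,0.0256,0,0,0,-0.0166,0.0256,0,0,0,-0.0166,0.0256,0,0,0,-0.0166,0.0256,0,0,0,0,0,0,0,0,0,0,0,0,0]
}}

```text
time_s: 1.93
tcp_pos: [0.5533, 0.1227, 0.2236]
tool_rot: [0.782, 0.623, -0.001, -0.001]
ft_force: [-0.3, 0.3, 0.1]
width: 0.011
```

```bash
cat >> h.py <<'E'
def to(target,yaw=None):
    "tool-frame shift to reach world target from measured pose; yaw = wanted world angle of tool x, deg"
    s=bot.observe(); r=R.from_quat(s["tool_rot"]); M=r.as_matrix()
    print("t",round(s["time_s"],2),"tcp",s["tcp_pos"].round(4),"F",s["ft_force"].round(2),"w",round(s["width"],3),"q",s["joint_positions"].round(2))
    a=np.degrees(np.arctan2(M[1,0],M[0,0])); print("toolx angle",a.round(2),"tilt",M[2].round(4))
    print("shift",r.inv().apply(np.array(target)-s["tcp_pos"]).round(4), "" if yaw is None else "turn %.3f"%np.radians((a-yaw+90)%180-90))
E
python3 - <<'E'
from h import *
to([.553,.123,.100])
E
```

```text
t 1.93 tcp [0.5533 0.1227 0.2236] F [-0.31  0.33  0.06] w 0.011 q [ 0.07  0.19  1.56  0.    1.39 -1.28]
toolx angle 77.08 tilt [-1.0e-04 -1.7e-03 -1.0e+00]
shift [ 2.000e-04 -1.000e-04  1.236e-01]
```

Call:
{"name": "carry_out", "arguments": {
  "moves": [0,0,0.02,0,0,0,0,0.025,0,0,0,0,0.025,0,0,0,0,0.025,0,0,0,0,0.02,0,0,0,0,0.01,0,0,0,0,0.005,0,0,0,0,0.002,0,0,0,0,0.0,0,0]
}}

```text
time_s: 2.68
tcp_pos: [0.5533, 0.1244, 0.093]
tool_rot: [0.781, 0.624, 0.0, 0.0]
ft_force: [0.0, -0.1, 0.1]
width: 0.0
```

Call:
{"name": "carry_out", "arguments": {
  "moves": [0,0,0.002,0,0,0,0,0.001,0,0,0,0,0.001,0,0]
}}

```text
time_s: 2.93
tcp_pos: [0.5539, 0.1239, 0.0895]
tool_rot: [0.781, 0.624, 0.001, 0.001]
ft_force: [0.1, 0.4, -0.3]
width: 0.002
```

Call:
{"name": "carry_out", "arguments": {
  "moves": [0,0,0.001,0,0,0,0,0.001,0,0]
}}

```text
time_s: 3.1
tcp_pos: [0.5538, 0.1239, 0.0871]
tool_rot: [0.781, 0.624, 0.001, 0.0]
ft_force: [0.1, 1.1, 0.8]
width: -0.001
```

Call:
{"name": "carry_out", "arguments": {
  "moves": [0,0,0.001,0,0,0,0,0.001,0,0]
}}

```text
time_s: 3.27
tcp_pos: [0.5538, 0.1239, 0.0849]
tool_rot: [0.781, 0.624, 0.001, 0.0]
ft_force: [0.1, -0.2, 1.9]
width: 0.003
```

Call:
{"name": "carry_out", "arguments": {
  "moves": [0,0,0.001,0,0,0,0,0.001,0,0,0,0,0,0,0]
}}

```text
time_s: 3.52
tcp_pos: [0.5534, 0.1238, 0.0825]
tool_rot: [0.781, 0.624, 0.0, 0.0]
ft_force: [1.6, 0.3, 1.7]
width: 0.008
```

Call:
{"name": "carry_out", "arguments": {
  "moves": [0,0,0.001,0,0,0,0,0.001,0,0,0,0,0,0,0]
}}

```text
time_s: 3.77
tcp_pos: [0.5533, 0.1239, 0.0804]
tool_rot: [0.781, 0.624, 0.0, 0.0]
ft_force: [2.1, 0.6, 2.6]
width: 0.003
```

The left key stays soft (2.6 N at about 8 mm), so I'll release it and go to the mid key.

Call:
{"name": "carry_out", "arguments": {
  "moves": [0,0,-0.01,0,0,0,0,-0.02,0,0,-0.01,0.001,0,0,0,-0.022,0.0023,0,0,0,-0.028,0.0029,0,0,0,-0.028,0.0029,0,0,0,-0.022,0.0023,0,0,0,-0.01,0.001,0.006,0,0,0,0,0.008,0,0,0,0,0.004,0,0,0,0,0,0,0]
}}

```text
time_s: 4.68
tcp_pos: [0.5369, 0.0051, 0.0903]
tool_rot: [0.781, 0.624, -0.001, -0.002]
ft_force: [-0.3, 0.4, 0.0]
width: 0.003
```

Call:
{"name": "carry_out", "arguments": {
  "moves": [0,0,0.002,0,0,0,0,0.001,0,0,0,0,0,0,0]
}}

```text
time_s: 4.93
tcp_pos: [0.5385, 0.0052, 0.0894]
tool_rot: [0.781, 0.625, -0.0, -0.0]
ft_force: [0.8, -0.7, -0.2]
width: 0.005
```

Call:
{"name": "carry_out", "arguments": {
  "moves": [0,0,0.001,0,0,0,0,0.001,0,0]
}}

```text
time_s: 5.1
tcp_pos: [0.5388, 0.0049, 0.088]
tool_rot: [0.781, 0.624, 0.0, -0.0]
ft_force: [-2.1, 1.5, 5.0]
width: 0.01
```

Call:
{"name": "carry_out", "arguments": {
  "moves": [0,0,0.001,0,0,0,0,0.001,0,0]
}}

```text
time_s: 5.27
tcp_pos: [0.5389, 0.0049, 0.0862]
tool_rot: [0.781, 0.624, 0.001, -0.0]
ft_force: [-3.3, 3.0, 6.8]
width: 0.003
```

The mid key resists firmly (6.8 N at about 3 mm), so I'll carry on through the snap.

Call:
{"name": "carry_out", "arguments": {
  "moves": [0,0,0.001,0,0,0,0,0.001,0,0]
}}

```text
time_s: 5.43
tcp_pos: [0.5389, 0.0049, 0.0845]
tool_rot: [0.781, 0.624, 0.001, -0.0]
ft_force: [-4.5, 3.7, 8.3]
width: 0.004
```

Call:
{"name": "carry_out", "arguments": {
  "moves": [0,0,0.001,0,0,0,0,0.001,0,0]
}}

```text
time_s: 5.6
tcp_pos: [0.5389, 0.0049, 0.0824]
tool_rot: [0.781, 0.624, 0.001, -0.0]
ft_force: [-2.5, 2.9, 6.5]
width: 0.006
```

Call:
{"name": "carry_out", "arguments": {
  "moves": [0,0,0.001,0,0,0,0,0.001,0,0]
}}

```text
time_s: 5.77
tcp_pos: [0.539, 0.0044, 0.0798]
tool_rot: [0.781, 0.624, 0.0, 0.0]
ft_force: [-0.3, 0.4, 0.5]
width: 0.005
```

Call:
{"name": "carry_out", "arguments": {
  "moves": [0,0,0.001,0,0,0,0,0.001,0,0]
}}

```text
time_s: 5.93
tcp_pos: [0.5387, 0.0037, 0.0771]
tool_rot: [0.781, 0.624, -0.0, 0.0]
ft_force: [0.2, 0.5, 1.2]
width: 0.006
```

Call:
{"name": "carry_out", "arguments": {
  "moves": [0,0,-0.01,0,0,0,0,-0.025,0,0,0,0,-0.035,0,0,0,0,-0.035,0,0,0,0,-0.02,0,0,-0.02,0.001,0,0,0,-0.03,0.002,0,0,0,-0.035,0.002,0,0,0,-0.035,0.002,0,0,0,-0.035,0.002,0,0,0,-0.035,0.002,0,0,0,-0.035,0.002,0,0,0]
}}

```text
time_s: 6.93
tcp_pos: [0.5011, -0.2201, 0.2032]
tool_rot: [0.781, 0.624, 0.0, 0.001]
ft_force: [1.0, 0.6, 0.5]
width: 0.008
```

Call:
{"name": "carry_out", "arguments": {
  "moves": [-0.03,0.0015,0,0,0,-0.025,0.001,0,0,0.65,-0.009,0.001,0,-0.05,0.65,0,0,0,-0.12,0.65,0,0,0,-0.12,0.65,0,0,0,-0.12,0.65,0,0,0,0,0.65,0,0,0,0,0.65]
}}

```text
time_s: 7.6
tcp_pos: [0.4908, -0.2817, 0.2028]
tool_rot: [0.639, 0.769, -0.0, 0.0]
ft_force: [0.2, -0.6, -0.5]
width: 0.464
```

```bash
python3 - <<'E'
from h import *
to([.491,-.2815,.10],100.6)
for n in("top","side"):
    p,D=bot.snapshot(n); cv2.imwrite(f"pics/{n}1.png",p[:,:,::-1]); np.save(f"pics/{n}1.npy",D)
    P=cloud(n,D).reshape(-1,3)
    for x,y in((.553,.123),(.539,.004),(.526,-.1155)):
        m=(np.hypot(P[:,0]-x,P[:,1]-y)<.012); print(n,"key z",np.median(P[m,2]),m.sum())
    # ball / bottle top points
    m=(P[:,0]>.36)&(P[:,0]<.45)&(P[:,1]>-.345)&(P[:,1]<-.25)&(P[:,2]>.042)&(P[:,2]<.05)
    print(n,"body mean",P[m].mean(0).round(4),cv2.minAreaRect((P[m][:,:2]*1000).astype(np.float32)))
    m=(np.hypot(P[:,0]-.491,P[:,1]+.2815)<.022)&(P[:,2]>.02)&(P[:,2]<.045)
    Q=P[m]
    if len(Q)>20:
        A=np.c_[2*Q,np.ones(len(Q))]; x=np.linalg.lstsq(A,(Q**2).sum(1),rcond=None)[0]; print("sphere",x[:3].round(4),np.sqrt(x[3]+x[:3]@x[:3]),len(Q),Q.min(0),Q.max(0))
crop("s",cv2.imread("pics/side1.png")[:,:,::-1],240,120,260,300,2,"pics/side1c.png")
E
```

```text
t 7.6 tcp [ 0.4908 -0.2817  0.2028] F [ 0.17 -0.57 -0.5 ] w 0.464 q [-0.67  0.21  1.59 -0.    1.35 -2.43]
toolx angle 100.54 tilt [-4.e-04  1.e-04 -1.e+00]
shift [0.0002 0.0002 0.1028] turn -0.001
top key z 0.06987870488961923 75
top key z 0.057729208919151453 73
top key z 0.07047746917786957 76
top body mean [ 0.3679 -0.3255  0.0452] ((367.8523864746094, -325.46417236328125), (3.3116049766540527, 0.0), 95.35538482666016)
side key z 0.06967138403075185 64
side key z 0.05744448891701992 77
side key z 0.06907960829556864 96
side body mean [ 0.4043 -0.2977  0.0451] ((406.5423278808594, -297.0505676269531), (94.31299591064453, 45.80388259887695), 10.475720405578613)
sphere [ 0.4881 -0.2819  0.0253] 0.014303913612809742 256 [ 0.46930051 -0.29633956  0.02050869] [ 0.50436818 -0.26512161  0.04020746]
```

View pics/side1c.png

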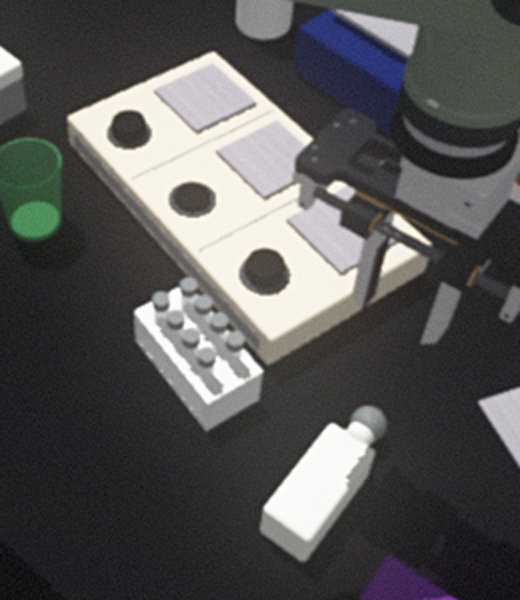

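View pics/top1.png

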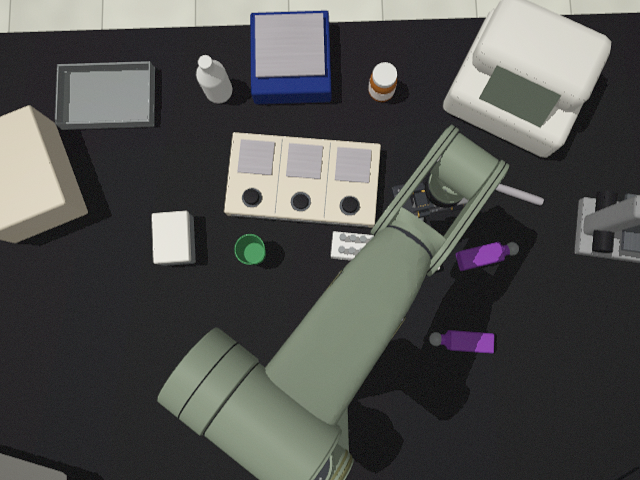

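The mid key reads z≈.0575 and stays down by itself, while the others are at .070. In the side crop its cap at (193,200) sits flush with the deck. The ball sphere fit is (.488,-.282,.025). Descending onto the ball.

Call:
{"name": "carry_out", "arguments": {
  "moves": [0,0,0.02,0,0.65,0,0,0.03,0,0.65,0,0,0.035,0,0.65,0,0,0.035,0,0.65,0,0,0.03,0,0.65,0,0,0.018,0,0.65,0,0,0.009,0,0.65,0,0,0.002,0,0.65,0,0,0,0,0.65],
  "grip_force": 20
}}

```text
time_s: 8.45
tcp_pos: [0.4911, -0.2815, 0.0236]
tool_rot: [0.638, 0.77, -0.0, 0.0]
ft_force: [-0.2, -0.4, -0.1]
width: 0.648
```

```bash
python3 - <<'E'
from h import *
to([.490,-.2817,.0235],100.6)
p,D=bot.snapshot("side"); crop("s",p,330,270,170,140,4,"pics/side2c.png")
E
```

```text
t 8.45 tcp [ 0.4911 -0.2815  0.0236] F [-0.17 -0.43 -0.1 ] w 0.648 q [-0.67  0.43  1.71 -0.    1.   -2.43]
toolx angle 100.7 tilt [-0. -0. -1.]
shift [ 0.     -0.0011  0.0001] turn 0.002
```

View pics/side2c.png

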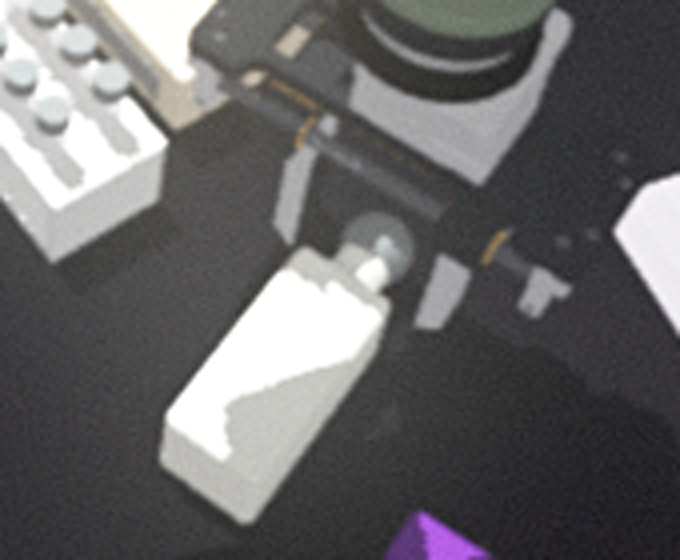

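The jaws straddle the ball, which shows at (378,247) in the crop, fairly well centred. Closing at 20 N.

Call:
{"name": "carry_out", "arguments": {
  "moves": [0,-0.001,0,0,0.5,0,0,0,0,0.4,0,0,0,0,0.2,0,0,0,0,0.2,0,0,0,0,0.2,0,0,0,0,0.2,0,0,0,0,0.2],
  "grip_force": 20
}}

```text
time_s: 9.08
tcp_pos: [0.4905, -0.2821, 0.0242]
tool_rot: [0.638, 0.77, -0.0, 0.001]
ft_force: [0.7, -0.9, 3.4]
width: 0.325
```

Call:
{"name": "carry_out", "arguments": {
  "moves": [0,0,0,0,0.2,0,0,-0.003,0,0.2,0,0,-0.006,0,0.2,0,0,-0.006,0,0.2,0,0,-0.006,0,0.2,0,0,0,0,0.2]
}}

```text
time_s: 9.58
tcp_pos: [0.4903, -0.2818, 0.0456]
tool_rot: [0.638, 0.77, 0.0, 0.001]
ft_force: [-1.2, 0.0, -1.1]
width: 0.327
```

Call:
{"name": "carry_out", "arguments": {
  "moves": [0,-0.005,-0.0115,0,0.2,0,-0.0055,-0.0115,0,0.2,0,-0.0065,-0.01,0,0.2,0,-0.007,-0.0095,0,0.2,0,-0.008,-0.009,0,0.2,0,-0.009,-0.008,0,0.2,0,0,0,0,0.2]
}}

```text
time_s: 10.17
tcp_pos: [0.4489, -0.2904, 0.1062]
tool_rot: [0.638, 0.77, -0.0, 0.001]
ft_force: [1.0, -0.1, -0.6]
width: 0.329
```

Call:
{"name": "carry_out", "arguments": {
  "moves": [0,-0.0095,-0.007,0,0.2,0,-0.01,-0.0065,0,0.2,0,-0.0105,-0.0055,0,0.2,0,-0.011,-0.0045,0,0.2,0,-0.0115,-0.0035,0,0.2,0,-0.0115,-0.0025,0,0.2,0,0,0,0,0.2]
}}

```text
time_s: 10.75
tcp_pos: [0.3853, -0.3022, 0.1346]
tool_rot: [0.639, 0.77, -0.001, 0.001]
ft_force: [1.6, -0.5, 5.0]
width: 0.331
```

```bash
python3 - <<'E'
from h import *
to([.336,-.31,.135],100.6)
p,D=bot.snapshot("side"); crop("s",p,330,230,170,170,3.4,"pics/side3c.png")
E
```

```text
t 10.75 tcp [ 0.3853 -0.3022  0.1346] F [ 1.62 -0.52  4.96] w 0.331 q [-0.84  0.12  1.84 -0.    1.18 -2.6 ]
toolx angle 100.63 tilt [-1.8e-03  2.0e-04 -1.0e+00]
shift [ 0.0015 -0.0498 -0.0004] turn 0.000
```

View pics/side3c.png

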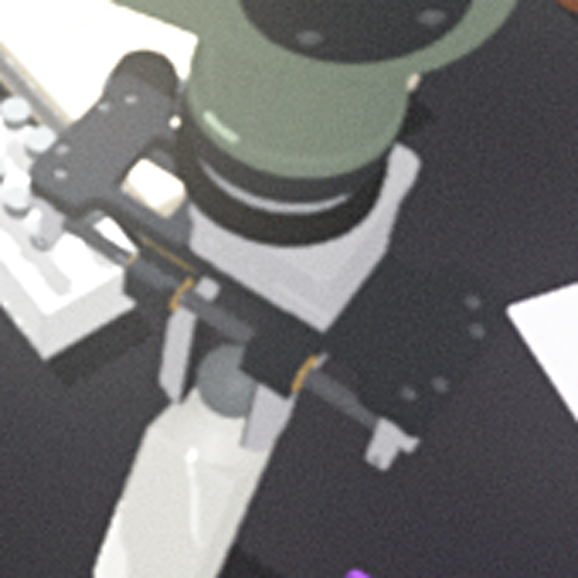

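The bottle is turning up in the fingers, about 70° so far. I'll follow the arc through to upright.

Call:
{"name": "carry_out", "arguments": {
  "moves": [0,-0.008,-0.001,0,0.2,0,-0.008,-0.001,0,0.2,0,-0.008,0,0,0.2,0,-0.008,0,0,0.2,0,-0.008,0.0005,0,0.2,0,-0.007,0.001,0,0.2,0,0,0,0,0.2]
}}

```text
time_s: 11.38
tcp_pos: [0.3396, -0.311, 0.1345]
tool_rot: [0.638, 0.77, -0.001, 0.0]
ft_force: [0.2, -0.6, 5.9]
width: 0.325
```

```bash
python3 - <<'E'
from h import *
to([.336,-.31,.135],100.6)
p,D=bot.snapshot("side"); crop("s",p,300,230,200,200,3,"pics/side4c.png")
E
```

```text
t 11.38 tcp [ 0.3396 -0.311   0.1345] F [ 0.18 -0.63  5.94] w 0.325 q [-0.93  0.06  1.91 -0.    1.17 -2.69]
toolx angle 100.71 tilt [-0.0017 -0.0012 -1.    ]
shift [ 0.0016 -0.0033 -0.0005] turn 0.002
```

View pics/side4c.png

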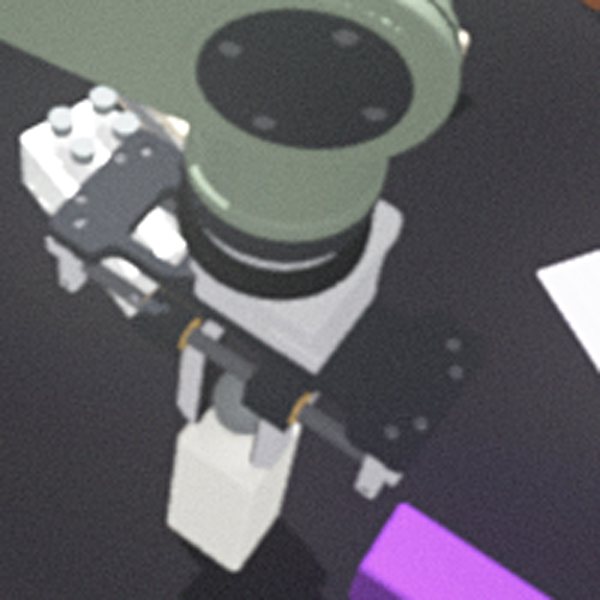

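Call:
{"name": "carry_out", "arguments": {
  "moves": [0,0,0,0,0.2,0,0,0,0,0.2,0,0,-0.005,0,0.2,0,0,-0.012,0,0.2,0,0,-0.018,0,0.2,0,0,-0.02,0,0.2,0,0,-0.02,0,0.2,0,0,-0.015,0,0.2,0,0,-0.008,0,0.2,0,0,-0.002,0,0.2,0,0,0,0,0.2],
  "grip_force": 35
}}

```text
time_s: 12.35
tcp_pos: [0.3401, -0.3093, 0.2331]
tool_rot: [0.638, 0.77, 0.0, -0.001]
ft_force: [-0.2, 0.1, -3.0]
width: 0.317
```

```bash
python3 - <<'E'
from h import *
to([.336,-.31,.3],83.5)
p,D=bot.snapshot("side"); crop("s",p,300,200,200,200,3,"pics/side5c.png")
P=cloud("side",D).reshape(-1,3)
m=(np.hypot(P[:,0]-.34,P[:,1]+.311)<.06)&(P[:,2]>.06)&(P[:,2]<.21); Q=P[m]
for z in np.arange(.07,.21,.015):
    q=Q[abs(Q[:,2]-z)<.0075]; 
    if len(q)>5: print(round(z,3),len(q),q[:,:2].min(0).round(4),q[:,:2].max(0).round(4),np.median(q[:,:2],axis=0).round(4))
E
```

```text
t 12.35 tcp [ 0.3401 -0.3093  0.2331] F [-0.17  0.06 -3.01] w 0.317 q [-0.93 -0.05  1.8  -0.    1.39 -2.68]
toolx angle 100.74 tilt [ 0.0017 -0.001  -1.    ]
shift [ 0.0002 -0.0042 -0.0669] turn 0.301
0.1 45 [ 0.3098 -0.3348] [ 0.3584 -0.2925] [ 0.3159 -0.3275]
0.115 197 [ 0.3085 -0.335 ] [ 0.3581 -0.2913] [ 0.3156 -0.3211]
0.13 212 [ 0.3102 -0.3348] [ 0.3603 -0.2912] [ 0.3167 -0.3201]
0.145 234 [ 0.3118 -0.3346] [ 0.362  -0.2901] [ 0.3183 -0.321 ]
0.16 228 [ 0.3135 -0.334 ] [ 0.3643 -0.2904] [ 0.3195 -0.3197]
0.175 237 [ 0.3148 -0.3334] [ 0.3641 -0.2898] [ 0.3205 -0.3197]
0.19 266 [ 0.3154 -0.3336] [ 0.3658 -0.2892] [ 0.3222 -0.3196]
0.205 453 [ 0.3174 -0.3328] [ 0.3684 -0.2869] [ 0.3277 -0.3119]
```

View pics/side5c.png

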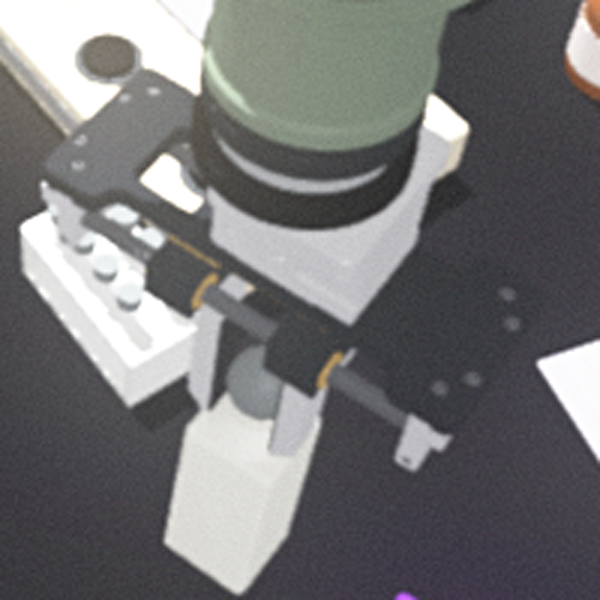

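The bottle hangs freely with about 4.6° of lean, foot trailing toward the base. I'll straighten it against the plate. Now I'll raise, turn and carry it to the mid plate.

Call:
{"name": "carry_out", "arguments": {
  "moves": [0,0,-0.006,0.02,0.2,0,0,-0.012,0.05,0.2,0,0,-0.016,0.06,0.2,0,0,-0.016,0.06,0.2,0,0,-0.012,0.06,0.2,0,0,-0.005,0.05,0.2,0.005,0.004,0,0,0.2,0.01,0.008,0,0,0.2,0.015,0.012,0,0,0.2,0.018,0.014,0,0,0.2,0.02,0.016,0,0,0.2,0.02,0.016,0,0,0.2]
}}

```text
time_s: 13.4
tcp_pos: [0.4201, -0.2287, 0.2994]
tool_rot: [0.746, 0.666, -0.0, -0.001]
ft_force: [0.0, -0.9, -2.6]
width: 0.32
```

Call:
{"name": "carry_out", "arguments": {
  "moves": [0.021,0.017,0,0,0.2,0.021,0.017,0,0,0.2,0.021,0.017,0,0,0.2,0.021,0.017,0,0,0.2,0.021,0.017,0,0,0.2,0.021,0.017,0,0,0.2,0.021,0.017,0,0,0.2,0.021,0.017,0,0,0.2,0.021,0.017,0,0,0.2,0.018,0.014,0,0,0.2,0.014,0.011,0,0,0.2,0.009,0.007,0,0,0.2]
}}

```text
time_s: 14.4
tcp_pos: [0.63, -0.0202, 0.2987]
tool_rot: [0.745, 0.667, -0.001, -0.002]
ft_force: [-0.6, -0.8, -2.9]
width: 0.319
```

```bash
python3 - <<'E'
from h import *
to([.640,-.0075,.3],83.5)
E
```

```text
t 14.4 tcp [ 0.63   -0.0202  0.2987] F [-0.63 -0.75 -2.94] w 0.319 q [-0.17  0.28  1.3   0.    1.57 -1.63]
toolx angle 83.69 tilt [ 0.001  -0.0035 -1.    ]
shift [ 0.0138  0.0085 -0.0013] turn 0.003
```

Call:
{"name": "carry_out", "arguments": {
  "moves": [0.006,0.006,0.005,0,0.2,0.005,0.006,0.012,0,0.2,0.0025,0.006,0.02,0,0.2,0,0,0.02,0,0.2,0,0,0.016,0,0.2,0,0,0.008,0,0.2,0,0,0.003,0,0.2,0,0,0,0,0.2,0,0,0,0,0.2]
}}

```text
time_s: 15.15
tcp_pos: [0.6495, -0.0116, 0.2177]
tool_rot: [0.746, 0.666, 0.0, 0.0]
ft_force: [-0.3, -0.0, -3.8]
width: 0.323
```

```bash
python3 - <<'E'
from h import *
to([.640,-.0075,.2],83.5)
for n,(x,y,w,h) in {"top":(220,100,200,150),"side":(310,100,160,160)}.items():
    p,D=bot.snapshot(n); crop(n,p,x,y,w,h,3.5 if n=="side" else 4,f"pics/{n}6c.png"); np.save(f"pics/{n}6.npy",D); cv2.imwrite(f"pics/{n}6.png",p[:,:,::-1])
    P=cloud(n,D).reshape(-1,3)
    m=(np.hypot(P[:,0]-.64,P[:,1]+.0075)<.06)&(P[:,2]>.062)&(P[:,2]<.18); Q=P[m]
    for z in np.arange(.07,.18,.015):
        q=Q[abs(Q[:,2]-z)<.0075]; 
        if len(q)>5: print(n,round(z,3),len(q),q[:,:2].min(0).round(4),q[:,:2].max(0).round(4),np.median(q[:,:2],axis=0).round(4))
E
```

```text
t 15.15 tcp [ 0.6495 -0.0116  0.2177] F [-0.34 -0.05 -3.8 ] w 0.323 q [-0.15  0.37  1.35 -0.    1.42 -1.61]
toolx angle 83.51 tilt [-1.0e-04  1.2e-03 -1.0e+00]
shift [ 0.003  -0.0099  0.0177] turn 0.000
side 0.085 57 [ 0.6207 -0.0361] [0.6649 0.0115] [ 0.628  -0.0305]
side 0.1 166 [ 0.6199 -0.0358] [0.6653 0.0126] [ 0.6253 -0.0287]
side 0.115 180 [ 0.62   -0.0354] [0.6666 0.0144] [ 0.6267 -0.0275]
side 0.13 183 [ 0.6223 -0.0353] [0.6687 0.0133] [ 0.6281 -0.0294]
side 0.145 190 [ 0.6237 -0.0362] [0.6713 0.0131] [ 0.6295 -0.028 ]
side 0.16 202 [ 0.625  -0.0358] [0.6708 0.0141] [ 0.6306 -0.0287]
side 0.175 169 [ 0.6258 -0.036 ] [0.6703 0.0134] [ 0.6318 -0.0292]
```

View pics/side6c.png

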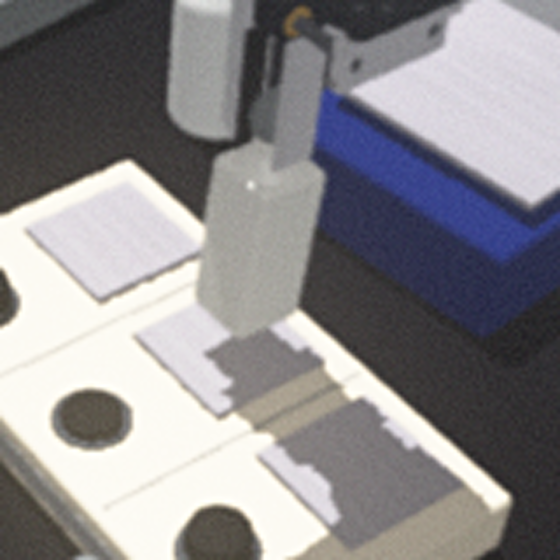

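View pics/top6c.png

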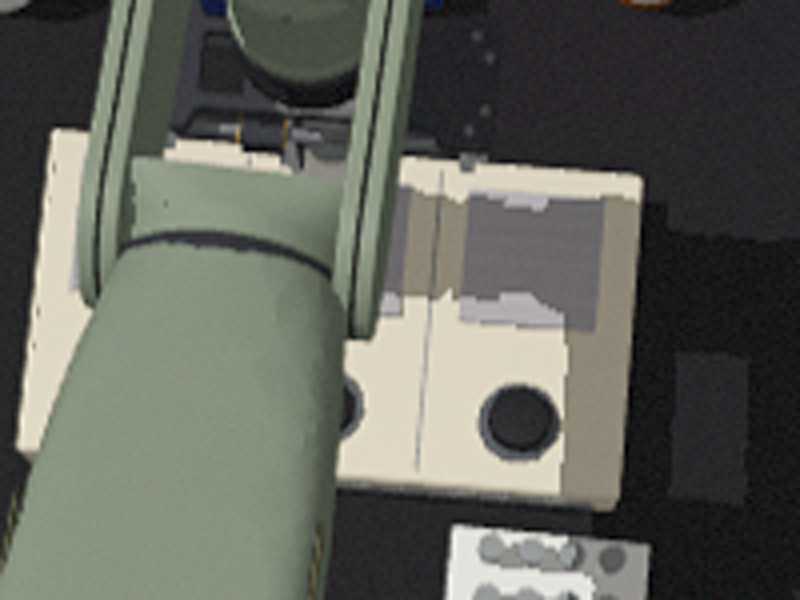

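```bash
python3 - <<'E'
from h import *
from scipy.optimize import least_squares
D=np.load("pics/side6.npy"); P=cloud("side",D).reshape(-1,3)
m=(np.hypot(P[:,0]-.645,P[:,1]+.01)<.045)&(P[:,2]>.09)&(P[:,2]<.175); Q=P[m]
def f(t):
    z=Q[:,2]-.083; dx=Q[:,0]-t[0]-t[2]*z; dy=Q[:,1]-t[1]-t[3]*z
    c,s=np.cos(t[4]),np.sin(t[4]); a=c*dx+s*dy; b=-s*dx+c*dy
    return np.maximum(abs(a),abs(b))-.023
r=least_squares(f,[.645,-.01,.08,0,-.11],loss="soft_l1",f_scale=.001); print(len(Q),r.x.round(4),np.degrees(r.x[2:]).round(2),np.median(abs(r.fun)))
# overlay of candidate warmer features
im=cv2.imread("pics/side0.png"); imt=cv2.imread("pics/top0.png")
yaw=np.radians(-6.5); X=np.array([np.cos(yaw),np.sin(yaw),0]);Y=np.array([-np.sin(yaw),np.cos(yaw),0])
C=np.array([.539,.004,0])+.06*X
outs=[]
for n,I,(x,y,w,h),k in(("side",im,(265,140,200,160),4),("top",imt,(220,120,170,120),4)):
    J=cv2.resize(I[y:y+h,x:x+w],None,fx=k,fy=k,interpolation=cv2.INTER_CUBIC)
    def q(p): u,v=proj(n,p); return int((u-x+.5)*k),int((v-y+.5)*k)
    def poly(cx,cy,a,b,z,col):
        pts=[q(C+X*(cx+sx*a)+Y*(cy+sy*b)+[0,0,z]) for sx,sy in((1,1),(1,-1),(-1,-1),(-1,1))]
        cv2.polylines(J,[np.array(pts)],True,col,1)
    for yy in(.12,0,-.12): poly(.042,yy,.042,.042,.055,(0,0,255))
    poly(0,0,.1025,.185,.05,(0,160,0))
    cv2.imwrite(f"pics/ov_{n}.png",J)
E
```

```text
1043 [ 0.6449 -0.01    0.0862  0.0012 -0.1049] [ 4.94  0.07 -6.01] 0.0006325262024006739
```

View pics/ov_side.png

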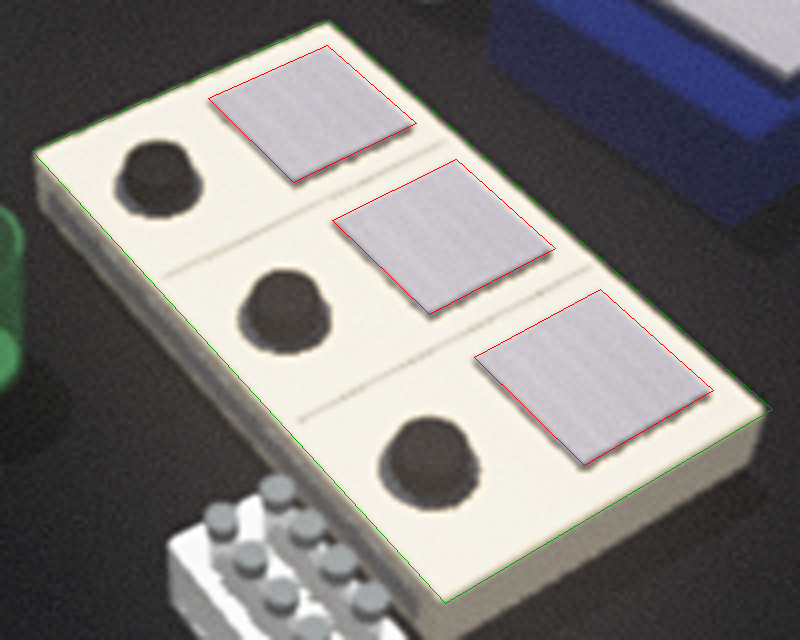

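View pics/ov_top.png

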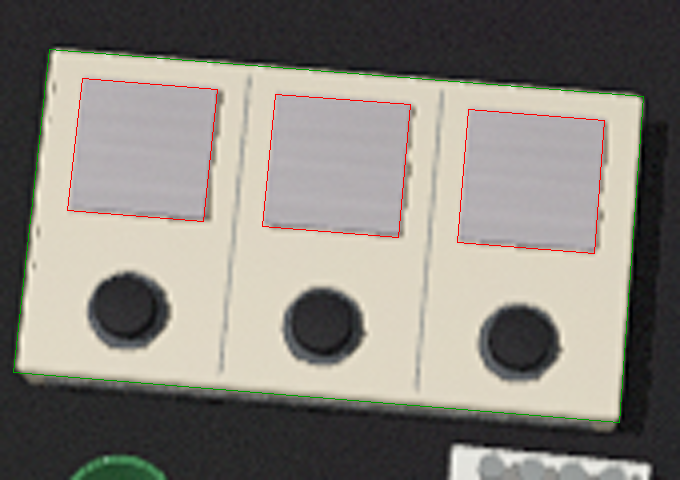

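The overlay fits both views to about 1 px, putting the plate centre at (.640,-.007). The fitted bottle foot is at (.645,-.010) with 4.9° lean and yaw -6.0°. I'll correct the position and lower it.

Call:
{"name": "carry_out", "arguments": {
  "moves": [0.001,-0.003,0,0,0.2,0.0014,-0.0023,0.004,0,0.2,0,0,0.008,0,0.2,0,0,0.006,0,0.2,0,0,0.003,0,0.2,0,0,0.001,0,0.2,0,0,0,0,0.2]
}}

```text
time_s: 15.83
tcp_pos: [0.6437, -0.0082, 0.194]
tool_rot: [0.746, 0.666, -0.001, -0.001]
ft_force: [-0.8, 0.0, -2.7]
width: 0.323
```

Call:
{"name": "carry_out", "arguments": {
  "moves": [0,0,0.001,0,0.2,0,0,0.001,0,0.2,0,0,0,0,0.2]
}}

```text
time_s: 16.08
tcp_pos: [0.6443, -0.0083, 0.193]
tool_rot: [0.746, 0.666, 0.0, 0.0]
ft_force: [-0.3, -0.2, -2.9]
width: 0.32
```

Call:
{"name": "carry_out", "arguments": {
  "moves": [0,0,0.001,0,0.2,0,0,0.001,0,0.2,0,0,0,0,0.2]
}}

```text
time_s: 16.33
tcp_pos: [0.644, -0.0082, 0.1908]
tool_rot: [0.746, 0.666, -0.0, -0.0]
ft_force: [-0.1, 0.4, -3.1]
width: 0.32
```

Call:
{"name": "carry_out", "arguments": {
  "moves": [0,0,0.0007,0,0.2,0,0,0.0007,0,0.2,0,0,0,0,0.2]
}}

```text
time_s: 16.58
tcp_pos: [0.6448, -0.0084, 0.1907]
tool_rot: [0.746, 0.666, 0.001, 0.001]
ft_force: [-0.5, -0.3, 1.9]
width: 0.32
```

Call:
{"name": "carry_out", "arguments": {
  "moves": [0,0,0.0007,0,0.2,0,0,0.0007,0,0.2,0,0,0,0,0.2]
}}

```text
time_s: 16.83
tcp_pos: [0.6455, -0.0085, 0.1906]
tool_rot: [0.746, 0.666, 0.001, 0.002]
ft_force: [-1.0, -0.5, 6.0]
width: 0.323
```

Contact. I'll loosen to 16 N and straighten the bottle by drawing the ball back.

Call:
{"name": "carry_out", "arguments": {
  "moves": [0,0,0,0,0.2,0,0,0,0,0.2,0,-0.002,0,0,0.2,0,-0.002,0.0003,0,0.2,0,-0.002,0.0003,0,0.2,0,-0.002,0.0003,0,0.2,0,-0.002,0.0003,0,0.2,0,-0.0015,0.0003,0,0.2,0,0,0,0,0.2],
  "grip_force": 16
}}

```text
time_s: 17.58
tcp_pos: [0.6338, -0.0074, 0.1891]
tool_rot: [0.746, 0.666, 0.001, 0.002]
ft_force: [-1.4, -1.0, 6.2]
width: 0.326
```

```bash
cat >> h.py <<'E'
def fit(x0,y0,zb,name=None):
    from scipy.optimize import least_squares
    p,D=bot.snapshot("side"); P=cloud("side",D).reshape(-1,3)
    m=(np.hypot(P[:,0]-x0,P[:,1]-y0)<.045)&(P[:,2]>zb+.012)&(P[:,2]<zb+.095); Q=P[m]
    def f(t):
        z=Q[:,2]-zb; dx=Q[:,0]-t[0]-t[2]*z; dy=Q[:,1]-t[1]-t[3]*z
        c,s=np.cos(t[4]),np.sin(t[4]); a=c*dx+s*dy; b=-s*dx+c*dy
        return np.maximum(abs(a),abs(b))-.023
    r=least_squares(f,[x0,y0,0,0,-.11],loss="soft_l1",f_scale=.001); print("foot",r.x[:2].round(4),"tilt/yaw deg",np.degrees(r.x[2:]).round(2),len(Q))
    if name: crop("s",p,310,100,160,160,3.5,name)
E
python3 - <<'E'
from h import *
to([.640,-.0072,.189],83.5); fit(.64,-.007,.055,"pics/side7c.png")
E
```

```text
t 17.58 tcp [ 0.6338 -0.0074  0.1891] F [-1.4  -0.96  6.23] w 0.326 q [-0.15  0.36  1.43 -0.    1.35 -1.61]
toolx angle 83.53 tilt [-6.0e-04  4.1e-03 -1.0e+00]
shift [0.0008 0.0061 0.0002] turn 0.001
foot [ 0.6388 -0.0063] tilt/yaw deg [ 0.7   0.17 -6.04] 922
```

View pics/side7c.png

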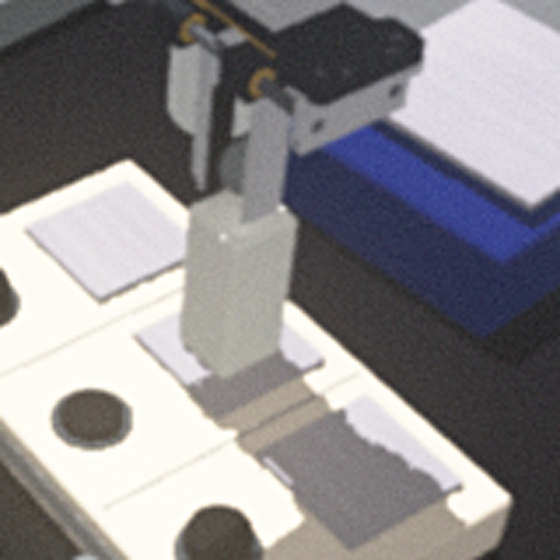

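The bottle stands on the mid plate with 0.7° tilt, foot at (.639,-.006). I'll ease the pressure and open.

Call:
{"name": "carry_out", "arguments": {
  "moves": [0,0,-0.0008,0,0.2,0,0,-0.0007,0,0.2,0,0,0,0,0.36,0,0,0,0,0.4,0,0,0,0,0.5,0,0,0,0,0.6,0,0,0,0,0.65,0,0,0,0,0.65]
}}

```text
time_s: 18.3
tcp_pos: [0.6325, -0.0068, 0.1877]
tool_rot: [0.746, 0.666, -0.0, -0.0]
ft_force: [0.1, 0.1, 0.4]
width: 0.636
```

```bash
python3 - <<'E'
from h import *
to([.640,-.0072,.3],83.5); fit(.64,-.007,.055,"pics/side8c.png")
E
```

```text
t 18.3 tcp [ 0.6325 -0.0068  0.1877] F [0.11 0.07 0.41] w 0.636 q [-0.15  0.36  1.43  0.    1.36 -1.61]
toolx angle 83.54 tilt [ 1.e-04 -7.e-04 -1.e+00]
shift [ 0.0005  0.0074 -0.1123] turn 0.001
foot [ 0.639  -0.0065] tilt/yaw deg [-0.05 -0.03 -5.83] 912
```

View pics/side8c.png

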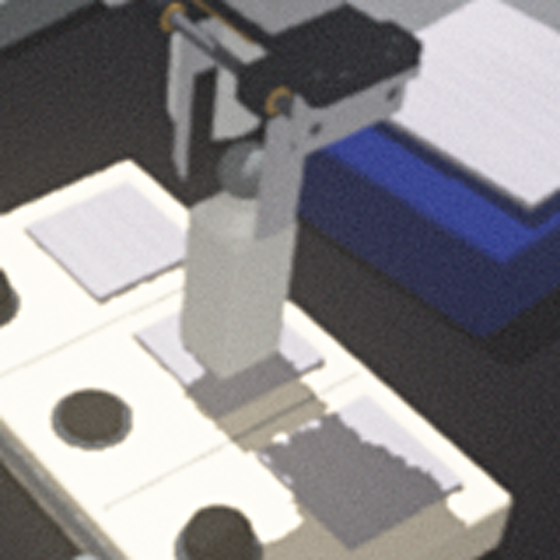

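Released, with tilt at 0.0° and the foot within about 1 mm of the centre. Retreating straight up, then back.

Call:
{"name": "carry_out", "arguments": {
  "moves": [0,0,-0.006,0,0.65,0,0,-0.012,0,0.65,0,0,-0.02,0,0.65,0,0,-0.025,0,0.65,0,0,-0.025,0,0.65,0,0,-0.025,0,0.65,0,-0.02,-0.012,0,0.65,0,-0.03,0,0,0.65,-0.02,-0.03,0,0,0.65,-0.03,-0.03,0,0,0.65,-0.03,-0.03,0,0,0.65,-0.03,-0.03,0,0,0.65]
}}

```text
time_s: 19.35
tcp_pos: [0.4519, -0.0962, 0.3147]
tool_rot: [0.745, 0.667, 0.0, 0.001]
ft_force: [-0.0, -1.2, 0.4]
width: 0.652
```

Call:
{"name": "carry_out", "arguments": {
  "moves": [-0.035,-0.01,0,0,0.65,-0.035,0,0,0,0.65,-0.03,0,0,0,0.65,-0.02,0,0,0,0.65,0,0,0,0,0.65,0,0,0,0,0.65]
}}

```text
time_s: 19.85
tcp_pos: [0.4297, -0.2146, 0.3143]
tool_rot: [0.747, 0.665, 0.0, 0.001]
ft_force: [0.1, -0.1, 0.2]
width: 0.652
```

```bash
python3 - <<'E'
from h import *
to([.640,-.0072,.3],83.5); fit(.64,-.007,.055)
for n in("side","top"):
    p,D=bot.snapshot(n); cv2.imwrite(f"pics/{n}9.png",p[:,:,::-1]); P=cloud(n,D).reshape(-1,3)
    for x,y in((.553,.123),(.539,.004),(.526,-.1155)):
        m=(np.hypot(P[:,0]-x,P[:,1]-y)<.012); print(n,"key z",np.median(P[m,2]))
E
```

```text
t 19.85 tcp [ 0.4297 -0.2146  0.3143] F [ 0.12 -0.08  0.21] w 0.652 q [-0.64 -0.06  1.64  0.    1.56 -2.1 ]
toolx angle 83.41 tilt [-2.0e-04  1.4e-03 -1.0e+00]
shift [0.2301 0.1851 0.0145] turn -0.002
foot [ 0.6391 -0.0065] tilt/yaw deg [-0.38 -0.12 -5.89] 320
side key z 0.06980383655902211
side key z 0.05740401517640448
side key z 0.0695505242290303
top key z 0.0694649999126773
top key z 0.05843619650247667
top key z 0.07045123795420527
```

View pics/side9.png

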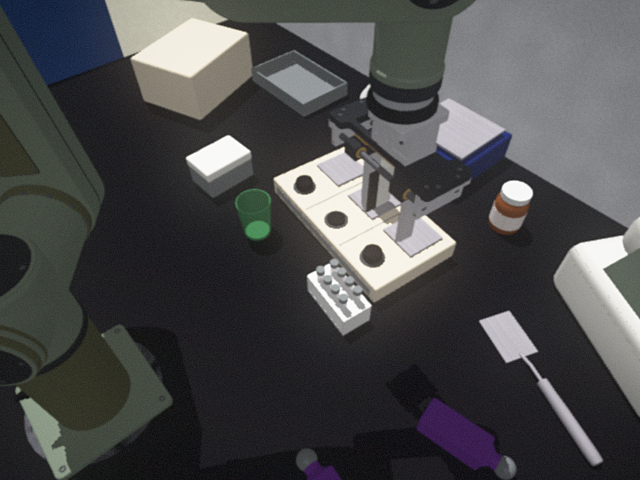

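View pics/top9.png

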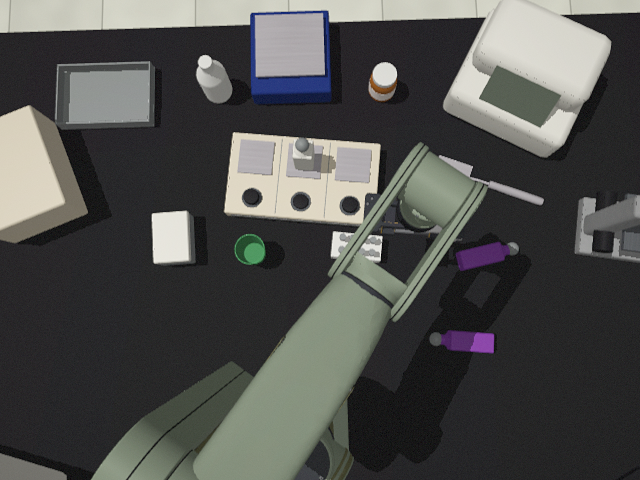

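In the final top view the bottle stands on the mid plate at (303,153), and the mid key at (300,201) is down. The beaker (250,249), rack (357,246) and box (172,238) are where they were in the first picture. Handing in.

```bash
python3 -c "
from rig import bot
print(bot.close_job())"
```

```text
the job is handed in; nothing more can be done
None
```

The square bottle is standing upright, ball stopper up, on the mid steel plate, and the job is handed in at about 20 s.

- **Keys:** I pressed the left key first. It stayed soft, about 2.6 N at 8 mm, so I let it go. The mid key resisted up to about 8.3 N near 4 mm, then snapped over. It now reads about 0.058 m in both views, against about 0.070 m for the other two, so it is staying down by itself. I did not press the right key.
- **Bottle:** I pinched it lightly by the ball, swung it upright with its foot on the bench, carried it over and released it. After release its foot was about 1 mm from the plate centre, with a tilt of 0.4° or less.
- **Bystanders:** The last pictures show the beaker, tube rack and grey box where they started, and the arm clear of everything.

**Disagreements:**
- The side and top cameras differed by 2–4 mm in x, so I averaged them for the keys and plate. The plate outline then matched both views to about a pixel.
- The bottle position came from the side view only, because the arm blocked the top view during the placing.
- The bottle leaned about 5° while being carried; I straightened it against the plate before letting go.

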